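# Sort a mixed lot of serum bottles to their next work step

## Task

The five serum bottles standing loose in the middle of the table in front of the robot were left mixed after a line stop; stand each where its next step is done. The one without a pump goes into the pocket of the dark grey pump nest, the two with a bare pump and no overcap go one each into the two white pucks of the infeed track, and the two finished ones with overcaps go one each into the two empty end cells of the cardboard packing tray. They are filled: keep every bottle upright, set each fully down on the floor of its place, and leave the bottle already packed standing in its cell.

Things in the scene. Friction and masses are not known exactly. Their poses are not given: they have to be found in the camera images.
- open_bottle: Filled serum bottle without a pump, 72 mm tall, no gold on it: round clear glass, 38 mm wide at the shoulder (z = 50 to 60 mm), tapering to 32 mm at z = 22 and a 26 mm foot; above it the plain open neck. Grip the glass at the shoulder. The only one of its kind among the five in the middle. Origin: centre of the underside, z up its axis. Stands upright, about 0.09 kg.
- pump_bottle_a: Filled serum bottle with its pump on but no overcap, 101 mm tall: round clear glass, 38 mm wide at the shoulder (z = 50 to 60 mm), tapering to 32 mm at z = 22 and a 26 mm foot; gold collar 40 mm wide from z = 61 to 79 mm (grip there), above it the bare stepped pump head, 22 then 14 mm wide. One of two alike. Origin: centre of the underside, z up its axis. Stands upright, about 0.09 kg.
- pump_bottle_b: Filled serum bottle with its pump on but no overcap, 101 mm tall: round clear glass, 38 mm wide at the shoulder (z = 50 to 60 mm), tapering to 32 mm at z = 22 and a 26 mm foot; gold collar 40 mm wide from z = 61 to 79 mm (grip there), above it the bare stepped pump head, 22 then 14 mm wide. One of two alike. Origin: centre of the underside, z up its axis. Stands upright, about 0.09 kg.
- capped_bottle_a: Finished serum bottle with overcap, 114 mm tall: round clear glass, 38 mm wide at the shoulder (z = 50 to 60 mm), tapering to 32 mm at z = 22 and a 26 mm foot; gold collar 40 mm wide from z = 61 to 79 mm, above it the plain gold cylinder of the overcap, 24 mm wide, to z = 114 (grip there). One of two alike. Origin: centre of the underside, z up its axis. Stands upright, about 0.09 kg.
- capped_bottle_b: Finished serum bottle with overcap, 114 mm tall: round clear glass, 38 mm wide at the shoulder (z = 50 to 60 mm), tapering to 32 mm at z = 22 and a 26 mm foot; gold collar 40 mm wide from z = 61 to 79 mm, above it the plain gold cylinder of the overcap, 24 mm wide, to z = 114 (grip there). One of two alike. Origin: centre of the underside, z up its axis. Stands upright, about 0.09 kg.
- pump_nest: Fixed nest: square dark grey plastic block 66 x 66 mm on an aluminium plate (84 x 104 x 8 mm) with four screws and a black clamp screw at one side; one round pocket, 42 mm wide, in the middle of the block. Origin: centre of the plate's underside, on the table below the pocket; block top z = 36 mm, pocket floor z = 14 mm. Empty at the start. z up.
- puck_a: White round plastic puck, 60 mm wide, 28 mm high, round pocket 43 mm wide in its top; one of two, 82 mm apart, fixed in the low metal infeed track (86 x 184 mm, rails 18 mm high). Origin: centre of the puck's underside, 8 mm above the table; pocket floor z = 6 mm, rim z = 28 mm. Empty at the start. z up, y along the track.
- puck_b: White round plastic puck, 60 mm wide, 28 mm high, round pocket 43 mm wide in its top; one of two, 82 mm apart, fixed in the low metal infeed track (86 x 184 mm, rails 18 mm high). Origin: centre of the puck's underside, 8 mm above the table; pocket floor z = 6 mm, rim z = 28 mm. Empty at the start. z up, y along the track.
- packing_tray: Fixed open tray of brown cardboard, 66 x 188 mm, 38 mm high, walls 3 mm; two partitions make a row of three cells, each about 60 x 59 mm. Origin: centre of the underside, y along the long side, z up. Floor at z = 3 mm; cell centres at y = -61, 0 and +61 mm. The middle cell holds a finished bottle, the end cells are empty.
- packed_bottle: Finished serum bottle with overcap, like the other two, 114 mm tall, already standing loose in the middle cell of the packing tray; it stays there upright. Origin: centre of its underside, z up.

How it is judged (in metres and radians):
At the end, for the whole second after the job is handed in: Open bottle in the nest, each pump bottle in its own puck: axes within 13 mm, foot within 5 mm of the pocket floor. Each finished bottle on the floor (5 mm) of an end cell of the tray, within 20 mm of its centre; packed bottle so in the middle cell. All six at rest, tilt under 0.12 rad (horizontal distance between open_bottle and pump_nest below 0.013 m and z of open_bottle in the frame of pump_nest between 0.009 and 0.019 m and ((horizontal distance between pump_bottle_a and puck_a below 0.013 m and z of pump_bottle_a in the frame of puck_a between 0.001 and 0.011 m) or (horizontal distance between pump_bottle_a and puck_b below 0.013 m and z of pump_bottle_a in the frame of puck_b between 0.001 and 0.011 m)) and ((horizontal distance between pump_bottle_b and puck_a below 0.013 m and z of pump_bottle_b in the frame of puck_a between 0.001 and 0.011 m) or (horizontal distance between pump_bottle_b and puck_b below 0.013 m and z of pump_bottle_b in the frame of puck_b between 0.001 and 0.011 m)) and ((x of capped_bottle_a in the frame of packing_tray between -0.02 and 0.02 m and y of capped_bottle_a in the frame of packing_tray between -0.081 and -0.041 m and z of capped_bottle_a in the frame of packing_tray between -0.002 and 0.008 m) or (x of capped_bottle_a in the frame of packing_tray between -0.02 and 0.02 m and y of capped_bottle_a in the frame of packing_tray between 0.041 and 0.081 m and z of capped_bottle_a in the frame of packing_tray between -0.002 and 0.008 m)) and ((x of capped_bottle_b in the frame of packing_tray between -0.02 and 0.02 m and y of capped_bottle_b in the frame of packing_tray between -0.081 and -0.041 m and z of capped_bottle_b in the frame of packing_tray between -0.002 and 0.008 m) or (x of capped_bottle_b in the frame of packing_tray between -0.02 and 0.02 m and y of capped_bottle_b in the frame of packing_tray between 0.041 and 0.081 m and z of capped_bottle_b in the frame of packing_tray between -0.002 and 0.008 m)) and x of packed_bottle in the frame of packing_tray between -0.02 and 0.02 m and y of packed_bottle in the frame of packing_tray between -0.02 and 0.02 m and z of packed_bottle in the frame of packing_tray between -0.002 and 0.008 m and angle between each of open_bottle, pump_bottle_a, pump_bottle_b, capped_bottle_a, capped_bottle_b, packed_bottle's own z axis and vertical below 0.12 rad and linear speed of each of open_bottle, pump_bottle_a, pump_bottle_b, capped_bottle_a, capped_bottle_b, packed_bottle below 0.02 m/s); the robot touches nothing.
It fails at once if one of the filled bottles is tipped more than 0.6 rad (angle between any of open_bottle, pump_bottle_a, pump_bottle_b, capped_bottle_a, capped_bottle_b, packed_bottle's own z axis and vertical above 0.6 rad).
It also fails if it takes over 144 s, if anything falls off the work surface, if the arm or the gripper's body presses on something with over 40 N, if the wrist force passes 120 N, or if a joint passes its speed limit or range.

## Robot

A 6-joint arm with a two-finger parallel gripper is mounted at the origin on the work surface; the furniture and walls round the work are solid. World frame = base frame: x ahead of the robot, y to its left, z up, the work surface at z = 0. Lengths are in m, angles in degrees, forces in N, time in s.
With the tool pointing down it reaches from about 0.375 to 0.9 m from the base axis. Payload 3.1 kg.
Tool frame: the origin (TCP) lies midway between the tips of the shut fingers; the grasp point (between the pads) lies 19 mm behind it; z points along the fingers, y is the line along which they close (so a half turn about z gives the same grasp; the last joint's range is limited). The gripper opens to 87 mm and grips with 3 to 60 N. Pads are 19 mm wide; open, the fingers measure 117 mm over their backs; the gripper's body (75 mm by 190 mm) begins 51 mm behind the grasp point.
Start: joints at [54.632, 30.224, 82.088, -0, 67.689, -10.227], TCP at [0.265, 0.566, 0.223] pointing down, gripper open.
Joint ranges: [-176.69, 176.69], [-43.24, 126.21], [12.49, 139.97], [-82, 262], [0, 151.66], [-163.58, 163.58]. Speed limits (degrees/s): [159.86, 159.86, 180, 180, 180, 180].

## Interface

Orientations are given as a 3x3 rotation matrix whose columns are the frame's x, y, z axes.
In Python, from rig import bot gives the robot as it stands.
- The arm moves only by the tool tcp_steps, called in YAML: its name, and indented under it one key for each argument. Schema: {"type":"object","properties":{"moves":{"type":"object","properties":{"tx":{"type":"array","items":{"type":"number"},"minItems":1,"maxItems":20},"ty":{"type":"array","items":{"type":"number"},"minItems":1,"maxItems":20},"tz":{"type":"array","items":{"type":"number"},"minItems":1,"maxItems":20},"rx":{"type":"array","items":{"type":"number"},"minItems":1,"maxItems":20},"ry":{"type":"array","items":{"type":"number"},"minItems":1,"maxItems":20},"rz":{"type":"array","items":{"type":"number"},"minItems":1,"maxItems":20},"aperture":{"type":"array","items":{"type":"number"},"minItems":1,"maxItems":20}},"additionalProperties":false,"required":["tx","ty","tz","rx","ry","rz","aperture"]},"only":{"type":"string"},"quiet":{"type":"boolean"},"lines":{"type":"string"}},"required":["moves"],"additionalProperties":false}. moves is an object with one list for each field, all of the same length, 1 to 20, a row being the entries at one place: tx, ty, tz (the shift in shares of 100 cm (1.0 is 100 cm)), rx, ry, rz (a rotation vector in a scale on which 1.0 is 180 degrees), aperture (the opening from 0.0 (shut) to 1.0 (fully open)); each row is the pose to reach, as a shift and turn from the pose commanded when the call began, along the tool's axes at that moment; what a row does not reach only later rows make up. A row lasts 1/10 s, in which the tool goes at most 0.05 m and 8.59 degrees, less where a joint would pass 70% of its speed; a pose out of reach is approached as far as the arm can. The fingers move at their own pace and stop on an object; the grip force is fixed at half the most. Time passes only in rows, so rows that do not move let the fingers close. The tool returns the time, the measured TCP pose, the force, the opening and the grip force at its end. only (a regular expression) keeps the lines of the reply that match it, lines (a string "A,B") keeps lines A to B, and quiet returns only ok. Shift and turn numbers lie between -1 and 1, and a call with a number outside is refused. Input that does not fit is refused with a message, and nothing moves.
- bot.read_state(): the state, without advancing time (a new reading comes with each control period).
- bot.capture(name): name is "scene" or "top"; returns a dict with "color" (400x640x3 uint8, red, green, blue), "K" (3x3 intrinsics, pixels), "D" ([k1, k2, p1, p2, k3] as OpenCV has them; the pictures are not rectified), "view" (4x4, takes a point from world to camera coordinates). Camera axes: x right, y up, looking along -z (the intrinsics and any distortion apply to the point x, -y, -z); pixel columns grow to the right and rows downward; lengths in m; the calibration is good to about 2 mm. A picture is of the moment at which its call begins. There is no depth.
- bot.hand_in(): hands the job in; it is judged then, once.
The state is a dict: "time_s": time; "joint_positions": joint angles; "qvel": joint speeds; "tau": joint torques, N m; "position": TCP position; "tcp_rot": TCP orientation; "force": force on the tool from outside, world axes, zero at the start; "moment": the same for the moment, N m; "opening": opening from 0.0 (shut) to 1.0 (fully open); "grasp_force": force on a finger pad.
Only numpy, scipy, OpenCV 4.12 (cv2) and the standard library are available. Lean on these libraries where they do the work, as an engineer would, in place of code of your own. Each camera call takes 0.05 s, during which the arm holds its last target. There are 200 camera calls.

## Working session

There is one attempt and no reset: what is moved stays moved. The work goes in short steps, Python scripts to look and compute and a tool call to move; the robot and the scene stay as the last step left them, time stands still between calls to the robot, and variables do not carry over. Pictures are saved under pics/ and viewed, at most 14 in all, crops included, and the job is handed in when it is done.

```bash
ls; mkdir -p pics
```

Run:
```python
from rig import bot
import cv2,numpy as np
for n in("scene","top"):
    c=bot.capture(n); cv2.imwrite(f"pics/{n}0.png",c["color"][:,:,::-1])
    print(n,c["K"].tolist(),c["D"],np.round(c["view"],4).tolist())
s=bot.read_state(); print(s)
```

```text
pics
rig.py
scene [[371.3518213262496, 0.0, 327.88700125139655], [0.0, 371.3518213262496, 200.29008183554086], [0.0, 0.0, 1.0]] [0.0243505 0.        0.        0.        0.       ] [[0.7251, -0.6882, -0.0243, -0.3886], [0.4327, 0.428, 0.7935, -0.255], [-0.5357, -0.5859, 0.6081, -0.6683], [0.0, 0.0, 0.0, 1.0]]
top [[375.00848759197424, 0.0, 316.1349655292213], [0.0, 375.00848759197424, 207.16676915198803], [0.0, 0.0, 1.0]] [-0.07174891  0.          0.          0.          0.        ] [[-0.0104, -0.9997, 0.0235, -0.0191], [0.9931, -0.0075, 0.1168, -0.5538], [-0.1165, 0.0245, 0.9929, -1.2025], [0.0, 0.0, 0.0, 1.0]]
{'time_s': 0.1, 'joint_positions': array([ 5.46293669e+01,  3.02740308e+01,  8.21505948e+01,  6.85527306e-04,
        6.76871497e+01, -1.02248462e+01]), 'qvel': array([-0.0614388 , -0.16838475, -0.1019928 , -0.09569651,  0.02803262,
       -0.02357459]), 'tau': array([-7.34501100e-05, -4.40985096e+01, -1.77149910e+01,  6.34705159e-02,
        5.33892796e-02, -3.67372684e-05]), 'position': array([0.26513365, 0.5652455 , 0.22165667]), 'tcp_rot': array([[-9.05227380e-01,  4.24925986e-01, -1.13829938e-03],
       [ 4.24927361e-01,  9.05226064e-01, -1.58436105e-03],
       [ 3.57182087e-04, -1.91790156e-03, -9.99998097e-01]]), 'force': array([ 0.09786499,  0.04096078, -0.36349716]), 'moment': array([0.02140285, 0.05834077, 0.02200731]), 'grasp_force': 0.0, 'opening': 1.0014045613796183}
```

View pics/scene0.png

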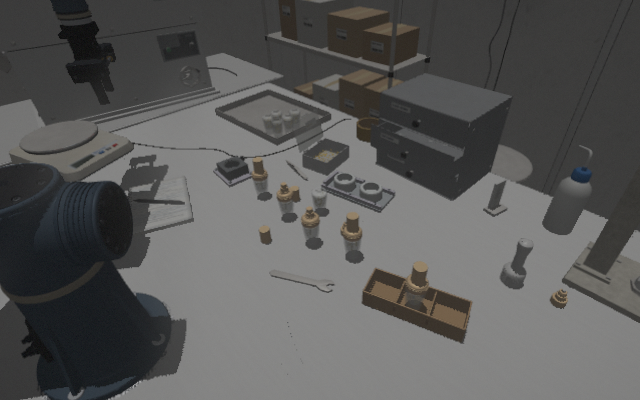

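View pics/top0.png

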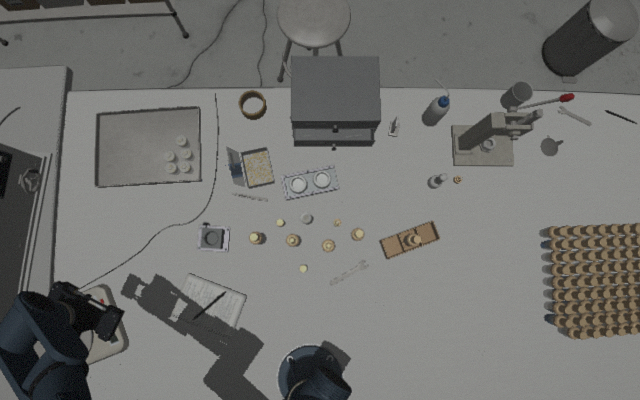

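The scene view shows capped bottles at (259,175) and (352,235), pump bottles at (286,200) and (310,225), and the open one at (319,201). The nest is at (233,170), the pucks at (345,181) and (371,190), and the tray at (416,300). The top view shows the same things, with the nest at (212,237), the pucks at (298,184) and (322,180), and the tray at (410,240). I'll enlarge both.

Run:
```python
import cv2
def crop(src,x,y,w,h,s,out):
    i=cv2.imread(src)[y:y+h,x:x+w]; i=cv2.convertScaleAbs(i,alpha=1.5)
    i=cv2.resize(i,None,fx=s,fy=s,interpolation=cv2.INTER_CUBIC)
    for k in range(0,w,10): cv2.line(i,(k*s,0),(k*s,8 if (x+k)%50 else 20),(0,0,255),1)
    for k in range(0,h,10): cv2.line(i,(0,k*s),(8 if (y+k)%50 else 20,k*s),(0,0,255),1)
    cv2.imwrite(out,i)
crop("pics/top0.png",190,160,130,120,5,"pics/tA.png")
crop("pics/top0.png",270,160,180,110,4,"pics/tB.png")
crop("pics/scene0.png",210,140,190,120,4,"pics/sA.png")
crop("pics/scene0.png",330,200,160,140,4,"pics/sB.png")
```

```text
(no output)
```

View pics/tA.png

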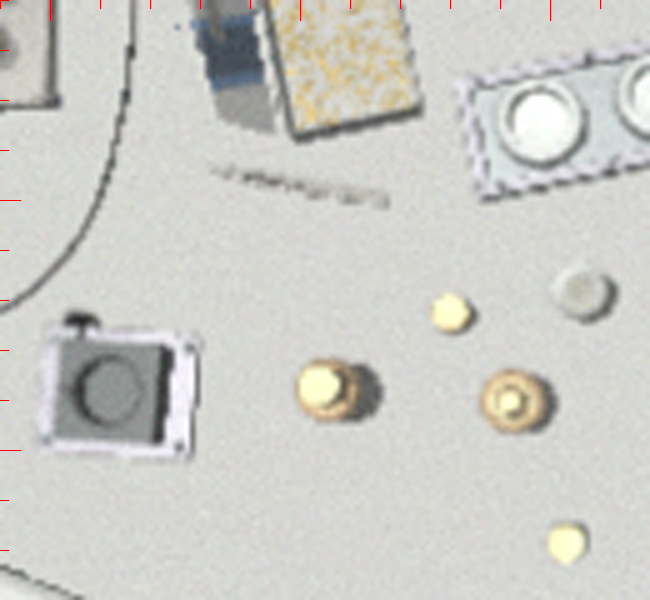

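View pics/tB.png

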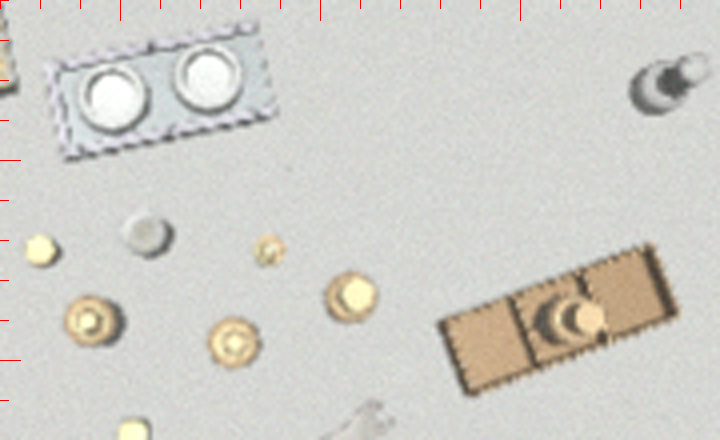

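View pics/sA.png

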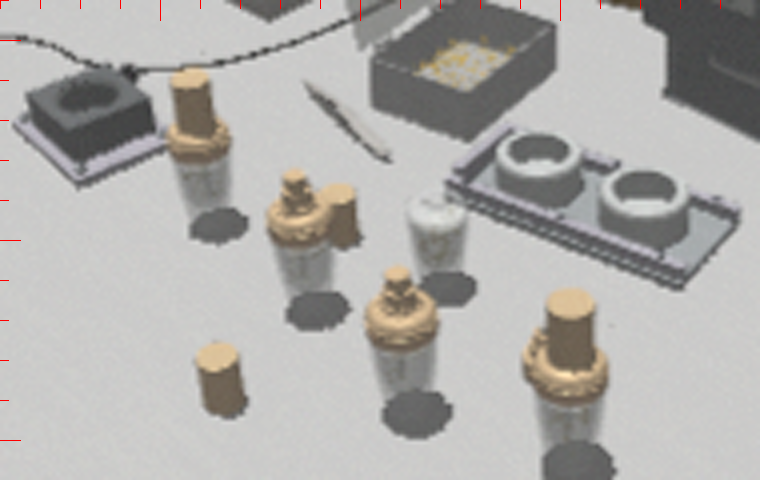

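View pics/sB.png

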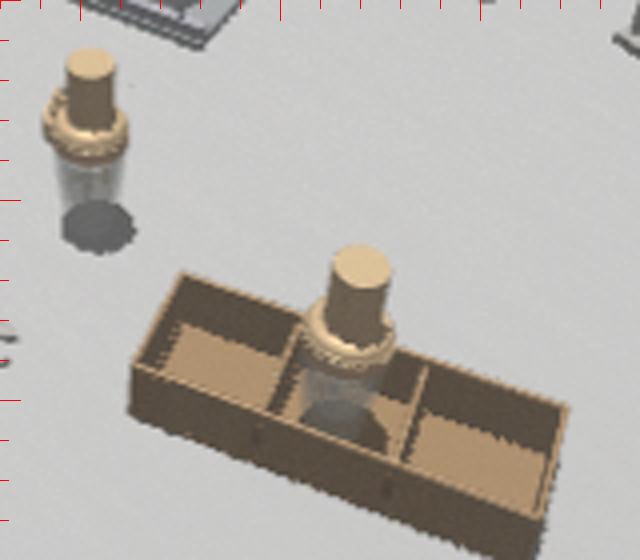

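Create m.py:
```python
from rig import bot
import cv2,numpy as np,pickle,os
if os.path.exists("cal.pkl"): cal=pickle.load(open("cal.pkl","rb"))
else:
    cal={n:{k:v for k,v in bot.capture(n).items() if k!="color"} for n in("scene","top")}
    pickle.dump(cal,open("cal.pkl","wb"))
F=np.diag([1.,-1,-1])
def RT(n): V=np.array(cal[n]["view"]); return F@V[:3,:3],F@V[:3,3]
def und(n,uv): return cv2.undistortPoints(np.array(uv,float).reshape(-1,1,2),cal[n]["K"],np.array(cal[n]["D"])).reshape(-1,2)
def tri(uvt,uvs):
    P=[np.c_[RT(n)] for n in("top","scene")]
    X=cv2.triangulatePoints(P[0],P[1],und("top",uvt).T,und("scene",uvs).T); return (X[:3]/X[3]).T
def onz(n,uv,z):
    R,t=RT(n); o=-R.T@t; out=[]
    for p in und(n,uv):
        d=R.T@np.r_[p,1]; out.append(o+d*(z-o[2])/d[2])
    return np.array(out)
def proj(n,X):
    R,t=RT(n); return cv2.projectPoints(np.array(X,float),cv2.Rodrigues(R)[0],t,cal[n]["K"],np.array(cal[n]["D"]))[0].reshape(-1,2)
```

Run:
```python
from m import *
np.set_printoptions(precision=4,suppress=True)
tA=lambda x,y:((x+.5)/5-.5+190,(y+.5)/5-.5+160)
tB=lambda x,y:((x+.5)/4-.5+270,(y+.5)/4-.5+160)
sA=lambda x,y:((x+.5)/4-.5+210,(y+.5)/4-.5+140)
sB=lambda x,y:((x+.5)/4-.5+330,(y+.5)/4-.5+200)
L=[("cap1",tA(323,385),sA(190,79),.114),("pump1",tA(511,401),sA(295,178),.101),("pump2",tB(233,342),sA(398,275),.101),
("cap2",tB(358,294),sA(569,304),.114),("open",tA(583,290),sA(436,207),.072),("nest",tA(108,390),sA(88,95),.036),
("puckL",tA(541,121),sA(538,153),.036),("puckR",tB(208,78),sA(645,193),.036),
("packed",tB(588,318),sB(361,266),.117),
("t1",tB(441,322),sB(183,275),.038),("t2",tB(470,392),sB(132,366),.038),("t3",tB(653,245),sB(568,405),.038),("t4",tB(676,315),sB(540,516),.038)]
for n,a,b,z in L: print(n,tri(a,b)[0],"top@z",onz("top",a,z)[0][:2],"scene@z",onz("scene",b,z)[0][:2])
```

```text
cap1 [0.4542 0.1681 0.1137] top@z [0.4554 0.1674] scene@z [0.4528 0.1684]
pump1 [0.4451 0.0538 0.0978] top@z [0.4451 0.0536] scene@z [0.4424 0.05  ]
pump2 [ 0.428  -0.0577  0.0969] top@z [ 0.4277 -0.0573] scene@z [ 0.425  -0.0618]
cap2 [ 0.4628 -0.1529  0.112 ] top@z [ 0.463  -0.1529] scene@z [ 0.4606 -0.1542]
open [0.5162 0.0092 0.0625] top@z [0.5159 0.0088] scene@z [ 0.5072 -0.0003]
nest [0.4558 0.3187 0.0357] top@z [0.4562 0.3184] scene@z [0.4551 0.3185]
puckL [0.6319 0.0359 0.034 ] top@z [0.6315 0.0359] scene@z [0.6297 0.0338]
puckR [ 0.6484 -0.0441  0.0322] top@z [ 0.6467 -0.0431] scene@z [ 0.6453 -0.0481]
packed [ 0.4431 -0.3311  0.115 ] top@z [ 0.4425 -0.3299] scene@z [ 0.4422 -0.3325]
t1 [ 0.4446 -0.2338  0.0314] top@z [ 0.443  -0.2311] scene@z [ 0.4415 -0.2385]
t2 [ 0.3858 -0.2549  0.0309] top@z [ 0.3859 -0.2533] scene@z [ 0.3815 -0.2587]
t3 [ 0.5047 -0.4107  0.0384] top@z [ 0.5043 -0.4103] scene@z [ 0.5056 -0.411 ]
t4 [ 0.4475 -0.43    0.0338] top@z [ 0.4462 -0.4271] scene@z [ 0.4458 -0.4319]
```

The rows are not in the units I measure in: turns go in shares of 180 degrees. I convert before sending: -25.15 degrees is -0.1397.

tcp_steps:
  moves: {"tx": [-0.12, -0.3407, -0.3407, -0.3407, -0.3407, -0.3407, -0.3407, -0.3407, -0.3407, -0.3407, -0.3407, -0.3407, -0.3407], "ty": [-0.1, -0.2798, -0.2798, -0.2798, -0.2798, -0.2798, -0.2798, -0.2798, -0.2798, -0.2798, -0.2798, -0.2798, -0.2798], "tz": [0.01, 0.023, 0.023, 0.023, 0.023, 0.023, 0.023, 0.023, 0.023, 0.023, 0.023, 0.023, 0.023], "rx": [0, 0, 0, 0, 0, 0, 0, 0, 0, 0, 0, 0, 0], "ry": [0, 0, 0, 0, 0, 0, 0, 0, 0, 0, 0, 0, 0], "rz": [-0.0444, -0.1397, -0.1397, -0.1397, -0.1397, -0.1397, -0.1397, -0.1397, -0.1397, -0.1397, -0.1397, -0.1397, -0.1397], "aperture": [0.8, 0.55, 0.55, 0.55, 0.55, 0.55, 0.55, 0.55, 0.55, 0.55, 0.55, 0.55, 0.55]}

```text
time_s: 1.5
position: [0.4541, 0.169, 0.1995]
tcp_rot: [[-1.0, -0.002, -0.0], [-0.002, 1.0, 0.0], [0.0, 0.0, -1.0]]
force: [0.8, -0.1, -0.3]
opening: 0.55
grasp_force: 0.0
```

Run:
```python
from m import *
s=bot.read_state(); print(s["position"],np.round(s["tcp_rot"],4).tolist(),s["time_s"])
c=bot.capture("top"); i=c["color"][100:300,180:460,::-1]; cv2.imwrite("pics/t1.png",cv2.resize(i,None,fx=2.8,fy=2.8))
# drawer front bottom edge: corners in scene / top
print(onz("top",[(293,146),(380,147)],.02),onz("scene",[(376,166),(456,207)],.02))
```

```text
[0.45414997 0.16903929 0.19953954] [[-1.0, -0.0024, -0.0005], [-0.0024, 1.0, 0.0002], [0.0005, 0.0002, -1.0]] 1.5
[[ 0.7648185   0.05205042  0.02      ]
 [ 0.76060956 -0.24494374  0.02      ]] [[ 0.75494714  0.02751226  0.02      ]
 [ 0.74801731 -0.23629332  0.02      ]]
```

View pics/t1.png

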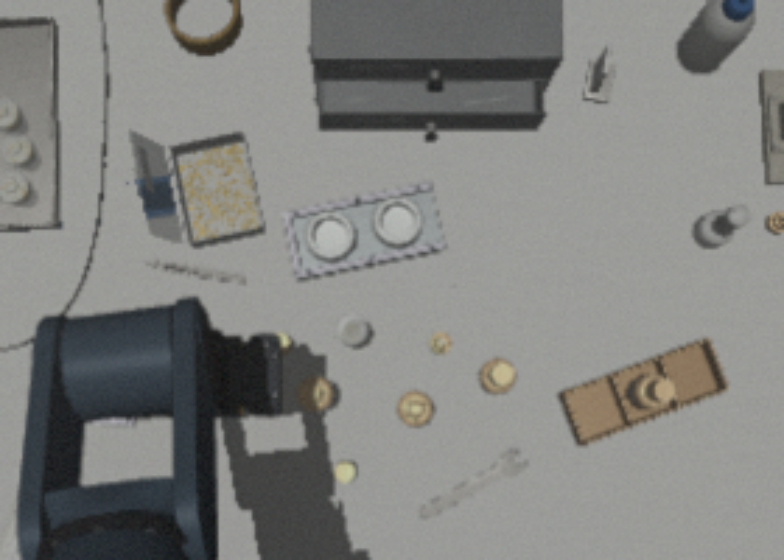

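The view shows the gripper over capped bottle 1, which it hides. The other four bottles, the pucks and the tray haven't moved. I'll go down next.

tcp_steps:
  moves: {"tx": [0, 0, 0, 0, 0, 0, 0, 0, 0, 0, 0, 0, 0, 0], "ty": [0, 0, 0, 0, 0, 0, 0, 0, 0, 0, 0, 0, 0, 0], "tz": [0.03, 0.06, 0.09, 0.105, 0.118, 0.118, 0.118, 0.118, 0.118, 0.118, 0.118, 0.118, 0.118, 0.118], "rx": [0, 0, 0, 0, 0, 0, 0, 0, 0, 0, 0, 0, 0, 0], "ry": [0, 0, 0, 0, 0, 0, 0, 0, 0, 0, 0, 0, 0, 0], "rz": [0, 0, 0, 0, 0, 0, 0, 0, 0, 0, 0, 0, 0, 0], "aperture": [0.55, 0.55, 0.55, 0.55, 0.55, 0.55, 0.55, 0.1, 0.1, 0.1, 0.1, 0.1, 0.1, 0.1]}

```text
time_s: 2.95
position: [0.4555, 0.1677, 0.0819]
tcp_rot: [[-1.0, -0.0, 0.001], [-0.0, 1.0, 0.0], [-0.001, 0.0, -1.0]]
force: [-0.3, -0.8, 5.1]
opening: 0.273
grasp_force: 29.7
```

Opening 0.273, about 24 mm, matches the overcap. Next I'll lift it and carry it to the far end cell of the tray.

tcp_steps:
  moves: {"tx": [0, 0, 0, 0, 0, -0.001, -0.002, -0.003, -0.004, -0.005, -0.006, -0.006, -0.007, -0.008, -0.009, -0.01, -0.011, -0.011, -0.011, -0.011], "ty": [0, 0, 0, 0, -0.02, -0.05, -0.09, -0.135, -0.18, -0.225, -0.27, -0.315, -0.36, -0.405, -0.45, -0.49, -0.52, -0.545, -0.558, -0.558], "tz": [-0.03, -0.07, -0.11, -0.14, -0.14, -0.14, -0.14, -0.14, -0.14, -0.14, -0.14, -0.14, -0.14, -0.14, -0.14, -0.14, -0.14, -0.14, -0.14, -0.14], "rx": [0, 0, 0, 0, 0, 0, 0, 0, 0, 0, 0, 0, 0, 0, 0, 0, 0, 0, 0, 0], "ry": [0, 0, 0, 0, 0, 0, 0, 0, 0, 0, 0, 0, 0, 0, 0, 0, 0, 0, 0, 0], "rz": [0, 0, 0, 0, 0, 0, 0, 0, 0, 0, 0, 0, 0, 0, 0, 0, 0, 0, 0, 0], "aperture": [0.1, 0.1, 0.1, 0.1, 0.1, 0.1, 0.1, 0.1, 0.1, 0.1, 0.1, 0.1, 0.1, 0.1, 0.1, 0.1, 0.1, 0.1, 0.1, 0.1]}

```text
time_s: 4.95
position: [0.4657, -0.3914, 0.2208]
tcp_rot: [[-1.0, 0.002, -0.0], [0.002, 1.0, 0.001], [0.0, 0.001, -1.0]]
force: [0.2, 0.4, -0.3]
opening: 0.278
grasp_force: 29.7
```

Run:
```python
from m import *
c=bot.capture("scene"); i=c["color"][170:350,320:500,::-1]; cv2.imwrite("pics/s2.png",cv2.resize(i,None,fx=3,fy=3))
```

```text
(no output)
```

View pics/s2.png

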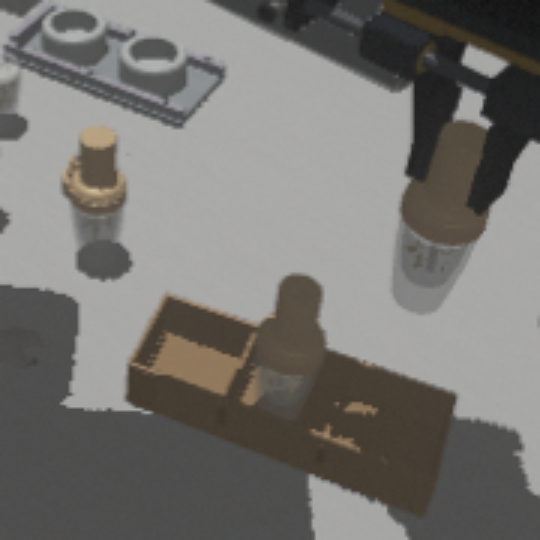

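The picture shows the bottle held upright above the right-hand (far) cell, with the packed bottle untouched. I'll lower and release.

tcp_steps:
  moves: {"tx": [0, 0, 0, 0, 0, 0, 0, 0, 0, 0], "ty": [0, 0, 0, 0, 0, 0, 0, 0, 0, 0], "tz": [0.03, 0.07, 0.1, 0.12, 0.13, 0.1365, 0.1365, 0.1365, 0.1365, 0.1365], "rx": [0, 0, 0, 0, 0, 0, 0, 0, 0, 0], "ry": [0, 0, 0, 0, 0, 0, 0, 0, 0, 0], "rz": [0, 0, 0, 0, 0, 0, 0, 0, 0, 0], "aperture": [0.1, 0.1, 0.1, 0.1, 0.1, 0.1, 0.1, 0.1, 0.1, 0.1]}

```text
time_s: 6.0
position: [0.4664, -0.3905, 0.0857]
tcp_rot: [[-1.0, -0.0, 0.001], [-0.0, 1.0, -0.001], [-0.001, -0.001, -1.0]]
force: [0.1, 0.2, -0.6]
opening: 0.269
grasp_force: 29.9
```

tcp_steps:
  moves: {"tx": [0, 0, 0, 0, 0, 0, 0, 0], "ty": [0, 0, 0, 0, 0, 0, 0, 0], "tz": [0, 0, 0, 0, 0, -0.02, -0.06, -0.1], "rx": [0, 0, 0, 0, 0, 0, 0, 0], "ry": [0, 0, 0, 0, 0, 0, 0, 0], "rz": [0, 0, 0, 0, 0, 0, 0, 0], "aperture": [0.5, 0.5, 0.5, 0.5, 0.5, 0.5, 0.5, 0.55]}

```text
time_s: 6.8
position: [0.4656, -0.3897, 0.1852]
tcp_rot: [[-1.0, -0.0, -0.002], [-0.0, 1.0, 0.002], [0.002, 0.002, -1.0]]
force: [1.3, 0.1, -0.6]
opening: 0.525
grasp_force: 0.0
```

tcp_steps:
  moves: {"tx": [0, 0.001, 0.002, 0.0025, 0.0025, 0.0025, 0.0025, 0.0025, 0.0025, 0.0025, 0.0025, 0.0025, 0.0025, 0.0025, 0.0025, 0.0025, 0.0025, 0.0025], "ty": [0.03, 0.08, 0.13, 0.18, 0.22, 0.237, 0.237, 0.237, 0.237, 0.237, 0.237, 0.237, 0.237, 0.237, 0.237, 0.237, 0.237, 0.237], "tz": [0, 0, 0, 0, 0, 0, 0, 0.04, 0.08, 0.0935, 0.1035, 0.1035, 0.1035, 0.1035, 0.1035, 0.1035, 0.1035, 0.1035], "rx": [0, 0, 0, 0, 0, 0, 0, 0, 0, 0, 0, 0, 0, 0, 0, 0, 0, 0], "ry": [0, 0, 0, 0, 0, 0, 0, 0, 0, 0, 0, 0, 0, 0, 0, 0, 0, 0], "rz": [0, 0, 0, 0, 0, 0, 0, 0, 0, 0, 0, 0, 0, 0, 0, 0, 0, 0], "aperture": [0.55, 0.55, 0.55, 0.55, 0.55, 0.55, 0.55, 0.55, 0.55, 0.55, 0.55, 0.55, 0.1, 0.1, 0.1, 0.1, 0.1, 0.1]}

```text
time_s: 8.6
position: [0.4642, -0.1535, 0.0822]
tcp_rot: [[-1.0, -0.0, 0.001], [-0.0, 1.0, -0.001], [-0.001, -0.001, -1.0]]
force: [-0.7, 0.4, 6.5]
opening: 0.273
grasp_force: 29.8
```

tcp_steps:
  moves: {"tx": [0, 0, 0.003, 0.0115, 0.022, 0.031, 0.0373, 0.0373, 0.0373, 0.0373, 0.0373, 0.0373, 0.0373, 0.0373, 0.0373, 0.0373], "ty": [0, 0, -0.01, -0.0375, -0.072, -0.101, -0.1217, -0.1217, -0.1217, -0.1217, -0.1217, -0.1217, -0.1217, -0.1217, -0.1217, -0.1217], "tz": [-0.03, -0.07, -0.1, -0.1, -0.1, -0.1, -0.1, -0.1, -0.07, -0.04, -0.02, -0.01, -0.0035, -0.0035, -0.0035, -0.0035], "rx": [0, 0, 0, 0, 0, 0, 0, 0, 0, 0, 0, 0, 0, 0, 0, 0], "ry": [0, 0, 0, 0, 0, 0, 0, 0, 0, 0, 0, 0, 0, 0, 0, 0], "rz": [0, 0, 0, 0, 0, 0, 0, 0, 0, 0, 0, 0, 0, 0, 0, 0], "aperture": [0.1, 0.1, 0.1, 0.1, 0.1, 0.1, 0.1, 0.1, 0.1, 0.1, 0.1, 0.1, 0.1, 0.1, 0.1, 0.1]}

```text
time_s: 10.2
position: [0.4266, -0.2749, 0.0856]
tcp_rot: [[-1.0, -0.0, 0.001], [-0.0, 1.0, -0.001], [-0.001, -0.001, -1.0]]
force: [0.5, -0.3, -0.2]
opening: 0.273
grasp_force: 30.0
```

tcp_steps:
  moves: {"tx": [0, 0, 0, 0, 0, 0, 0, 0], "ty": [0, 0, 0, 0, 0, 0, 0, 0], "tz": [0, 0, 0, 0, 0, -0.02, -0.06, -0.1], "rx": [0, 0, 0, 0, 0, 0, 0, 0], "ry": [0, 0, 0, 0, 0, 0, 0, 0], "rz": [0, 0, 0, 0, 0, 0, 0, 0], "aperture": [0.5, 0.5, 0.5, 0.5, 0.5, 0.5, 0.5, 0.75]}

```text
time_s: 11.0
position: [0.4257, -0.2744, 0.1855]
tcp_rot: [[-1.0, -0.0, -0.002], [-0.0, 1.0, 0.002], [0.002, 0.002, -1.0]]
force: [0.1, 0.3, 0.0]
opening: 0.536
grasp_force: 0.0
```

tcp_steps:
  moves: {"tx": [0, -0.001, -0.002, -0.0023, -0.0023, -0.0023, -0.0023, -0.0023, -0.0023, -0.0023, -0.0023, -0.0023, -0.0023, -0.0023, -0.0023, -0.0023, -0.0023, -0.0023, -0.0023], "ty": [0.03, 0.07, 0.115, 0.16, 0.2, 0.2172, 0.2172, 0.2172, 0.2172, 0.2172, 0.2172, 0.2172, 0.2172, 0.2172, 0.2172, 0.2172, 0.2172, 0.2172, 0.2172], "tz": [0, 0, 0, 0, 0, 0, 0, 0.04, 0.08, 0.115, 0.1345, 0.1345, 0.1345, 0.1345, 0.1345, 0.1345, 0.1345, 0.1345, 0.1345], "rx": [0, 0, 0, 0, 0, 0, 0, 0, 0, 0, 0, 0, 0, 0, 0, 0, 0, 0, 0], "ry": [0, 0, 0, 0, 0, 0, 0, 0, 0, 0, 0, 0, 0, 0, 0, 0, 0, 0, 0], "rz": [0, 0, 0, 0, 0, 0, 0, 0, 0, 0, 0, 0, 0, 0, 0, 0, 0, 0, 0], "aperture": [0.75, 0.75, 0.75, 0.75, 0.75, 0.75, 0.75, 0.75, 0.75, 0.75, 0.75, 0.75, 0.75, 0.3, 0.3, 0.3, 0.3, 0.3, 0.3]}

```text
time_s: 12.9
position: [0.429, -0.0579, 0.0511]
tcp_rot: [[-1.0, -0.0, 0.001], [-0.0, 1.0, -0.001], [-0.001, -0.001, -1.0]]
force: [0.4, -0.0, 6.0]
opening: 0.446
grasp_force: 30.0
```

tcp_steps:
  moves: {"tx": [0, 0, -0.01, -0.04, -0.08, -0.12, -0.16, -0.195, -0.213, -0.219, -0.219, -0.219, -0.219], "ty": [0, 0, 0, 0.003, 0.005, 0.008, 0.01, 0.012, 0.014, 0.014, 0.014, 0.014, 0.014], "tz": [-0.03, -0.07, -0.11, -0.11, -0.11, -0.11, -0.11, -0.11, -0.11, -0.11, -0.08, -0.055, -0.055], "rx": [0, 0, 0, 0, 0, 0, 0, 0, 0, 0, 0, 0, 0], "ry": [0, 0, 0, 0, 0, 0, 0, 0, 0, 0, 0, 0, 0], "rz": [0, 0, 0, 0, 0, 0, 0, 0, 0, 0, 0, 0, 0], "aperture": [0.3, 0.3, 0.3, 0.3, 0.3, 0.3, 0.3, 0.3, 0.3, 0.3, 0.3, 0.3, 0.3]}

```text
time_s: 14.2
position: [0.6428, -0.0428, 0.1014]
tcp_rot: [[-1.0, 0.0, -0.011], [-0.0, 1.0, 0.003], [0.011, 0.003, -1.0]]
force: [-0.8, -0.3, -1.4]
opening: 0.449
grasp_force: 30.0
```

Run:
```python
from m import *
c=bot.capture("scene"); i=c["color"][110:300,270:470,::-1]; i=cv2.convertScaleAbs(i,alpha=1.4);cv2.imwrite("pics/s3.png",cv2.resize(i,None,fx=3,fy=3))
```

```text
(no output)
```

View pics/s3.png

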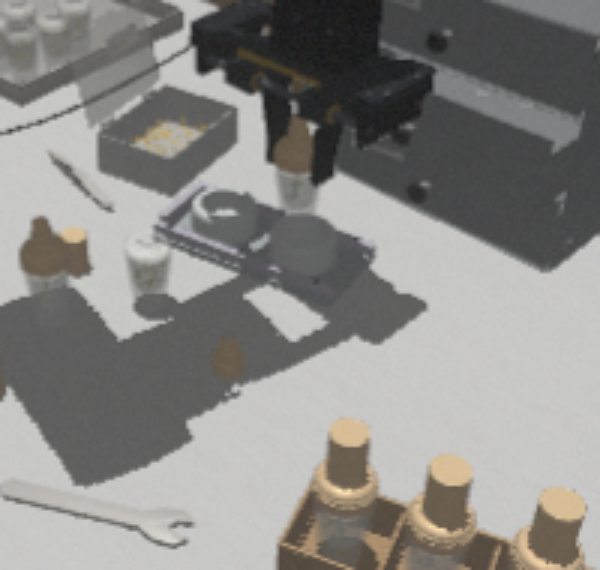

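The capped bottles stand in the tray's end cells, upright beside the packed one. The pump bottle hangs upright over the right puck, at about (300,190) in the crop. I'll lower it.

tcp_steps:
  moves: {"tx": [0, 0, 0], "ty": [0, 0, 0], "tz": [0, 0, 0], "rx": [0, 0, 0], "ry": [0, 0, 0], "rz": [0, 0, 0], "aperture": [0.3, 0.3, 0.3]}

```text
time_s: 14.55
position: [0.6484, -0.044, 0.1071]
tcp_rot: [[-1.0, -0.0, 0.003], [-0.0, 1.0, -0.001], [-0.003, -0.001, -1.0]]
force: [-0.8, -0.3, -1.0]
opening: 0.446
grasp_force: 30.0
```

tcp_steps:
  moves: {"tx": [0, 0, 0, 0, 0, 0, 0, 0], "ty": [0, 0, 0, 0, 0, 0, 0, 0], "tz": [0.015, 0.027, 0.036, 0.0405, 0.0405, 0.0405, 0.0405, 0.0405], "rx": [0, 0, 0, 0, 0, 0, 0, 0], "ry": [0, 0, 0, 0, 0, 0, 0, 0], "rz": [0, 0, 0, 0, 0, 0, 0, 0], "aperture": [0.3, 0.3, 0.3, 0.3, 0.3, 0.3, 0.3, 0.3]}

```text
time_s: 15.35
position: [0.6476, -0.0436, 0.0652]
tcp_rot: [[-1.0, -0.0, 0.0], [-0.0, 1.0, 0.0], [-0.0, 0.0, -1.0]]
force: [-1.2, 0.8, 3.7]
opening: 0.442
grasp_force: 30.0
```

tcp_steps:
  moves: {"tx": [0, 0, 0, 0, 0, 0, 0, 0, 0, 0.02, 0.06, 0.1, 0.14, 0.175, 0.202, 0.202, 0.202, 0.202], "ty": [0, 0, 0, 0, 0, 0, 0, 0, 0, 0.01, 0.03, 0.05, 0.07, 0.085, 0.0973, 0.0973, 0.0973, 0.0973], "tz": [0, 0, 0, 0, 0, -0.02, -0.06, -0.1, -0.12, -0.12, -0.12, -0.12, -0.12, -0.12, -0.12, -0.12, -0.12, -0.08], "rx": [0, 0, 0, 0, 0, 0, 0, 0, 0, 0, 0, 0, 0, 0, 0, 0, 0, 0], "ry": [0, 0, 0, 0, 0, 0, 0, 0, 0, 0, 0, 0, 0, 0, 0, 0, 0, 0], "rz": [0, 0, 0, 0, 0, 0, 0, 0, 0, 0, 0, 0, 0, 0, 0, 0, 0, 0], "aperture": [0.7, 0.7, 0.7, 0.7, 0.7, 0.7, 0.7, 0.75, 0.75, 0.75, 0.75, 0.75, 0.75, 0.75, 0.75, 0.75, 0.75, 0.75]}

```text
time_s: 17.15
position: [0.4522, 0.0526, 0.1485]
tcp_rot: [[-1.0, -0.0, 0.016], [-0.0, 1.0, -0.002], [-0.016, -0.002, -1.0]]
force: [1.2, -0.1, -0.7]
opening: 0.75
grasp_force: 0.0
```

tcp_steps:
  moves: {"tx": [0, 0, 0, 0, 0, 0, 0, 0, 0, 0, 0], "ty": [0, 0, 0, 0, 0, 0, 0, 0, 0, 0, 0], "tz": [0.05, 0.08, 0.0945, 0.0945, 0.0945, 0.0945, 0.0945, 0.0945, 0.0945, 0.0945, 0.0945], "rx": [0, 0, 0, 0, 0, 0, 0, 0, 0, 0, 0], "ry": [0, 0, 0, 0, 0, 0, 0, 0, 0, 0, 0], "rz": [0, 0, 0, 0, 0, 0, 0, 0, 0, 0, 0], "aperture": [0.75, 0.75, 0.75, 0.75, 0.75, 0.3, 0.3, 0.3, 0.3, 0.3, 0.3]}

```text
time_s: 18.25
position: [0.446, 0.0535, 0.0511]
tcp_rot: [[-1.0, -0.0, 0.001], [-0.0, 1.0, -0.0], [-0.001, -0.0, -1.0]]
force: [-0.1, -0.9, 5.5]
opening: 0.444
grasp_force: 30.0
```

tcp_steps:
  moves: {"tx": [0, 0, 0, -0.02, -0.055, -0.095, -0.135, -0.168, -0.1865, -0.1865, -0.1865, -0.1865, -0.1865, -0.1865, -0.1865, -0.1865, -0.1865, -0.1865], "ty": [0, 0, 0, -0.002, -0.005, -0.009, -0.013, -0.016, -0.018, -0.018, -0.018, -0.018, -0.018, -0.018, -0.018, -0.018, -0.018, -0.018], "tz": [-0.03, -0.07, -0.11, -0.12, -0.12, -0.12, -0.12, -0.12, -0.12, -0.12, -0.12, -0.12, -0.09, -0.055, -0.055, -0.055, -0.04, -0.025], "rx": [0, 0, 0, 0, 0, 0, 0, 0, 0, 0, 0, 0, 0, 0, 0, 0, 0, 0], "ry": [0, 0, 0, 0, 0, 0, 0, 0, 0, 0, 0, 0, 0, 0, 0, 0, 0, 0], "rz": [0, 0, 0, 0, 0, 0, 0, 0, 0, 0, 0, 0, 0, 0, 0, 0, 0, 0], "aperture": [0.3, 0.3, 0.3, 0.3, 0.3, 0.3, 0.3, 0.3, 0.3, 0.3, 0.3, 0.3, 0.3, 0.3, 0.3, 0.3, 0.3, 0.3]}

```text
time_s: 20.05
position: [0.6336, 0.0354, 0.0768]
tcp_rot: [[-1.0, -0.0, 0.005], [-0.0, 1.0, -0.001], [-0.004, -0.001, -1.0]]
force: [-0.4, -0.0, -1.4]
opening: 0.448
grasp_force: 30.0
```

tcp_steps:
  moves: {"tx": [0, 0, 0, 0, 0, 0], "ty": [0, 0, 0, 0, 0, 0], "tz": [0.005, 0.0105, 0.0105, 0.0105, 0.0105, 0.0105], "rx": [0, 0, 0, 0, 0, 0], "ry": [0, 0, 0, 0, 0, 0], "rz": [0, 0, 0, 0, 0, 0], "aperture": [0.3, 0.3, 0.3, 0.3, 0.3, 0.3]}

```text
time_s: 20.65
position: [0.6322, 0.0355, 0.0652]
tcp_rot: [[-1.0, -0.0, 0.0], [-0.0, 1.0, -0.0], [-0.0, -0.0, -1.0]]
force: [-0.4, -1.0, 0.5]
opening: 0.443
grasp_force: 30.0
```

tcp_steps:
  moves: {"tx": [0, 0, 0, 0, 0, 0, 0, 0, 0, 0.02, 0.055, 0.09, 0.1155, 0.1155, 0.1155, 0.1155], "ty": [0, 0, 0, 0, 0, 0, 0, 0, 0, -0.005, -0.013, -0.021, -0.0268, -0.0268, -0.0268, -0.0268], "tz": [0, 0, 0, 0, 0, -0.02, -0.06, -0.1, -0.12, -0.12, -0.12, -0.12, -0.12, -0.12, -0.12, -0.08], "rx": [0, 0, 0, 0, 0, 0, 0, 0, 0, 0, 0, 0, 0, 0, 0, 0], "ry": [0, 0, 0, 0, 0, 0, 0, 0, 0, 0, 0, 0, 0, 0, 0, 0], "rz": [0, 0, 0, 0, 0, 0, 0, 0, 0, 0, 0, 0, 0, 0, 0, 0], "aperture": [0.65, 0.65, 0.65, 0.65, 0.65, 0.65, 0.65, 0.75, 0.75, 0.75, 0.75, 0.75, 0.75, 0.75, 0.75, 0.75]}

```text
time_s: 22.25
position: [0.5233, 0.0077, 0.1491]
tcp_rot: [[-1.0, -0.0, 0.016], [-0.0, 1.0, -0.003], [-0.016, -0.003, -1.0]]
force: [1.1, -0.2, -0.8]
opening: 0.753
grasp_force: 0.0
```

tcp_steps:
  moves: {"tx": [0, 0, 0, 0, 0, 0, 0, 0, 0, 0, 0], "ty": [0, 0, 0, 0, 0, 0, 0, 0, 0, 0, 0], "tz": [0.05, 0.09, 0.1095, 0.1095, 0.1095, 0.1095, 0.1095, 0.1095, 0.1095, 0.1095, 0.1095], "rx": [0, 0, 0, 0, 0, 0, 0, 0, 0, 0, 0], "ry": [0, 0, 0, 0, 0, 0, 0, 0, 0, 0, 0], "rz": [0, 0, 0, 0, 0, 0, 0, 0, 0, 0, 0], "aperture": [0.75, 0.75, 0.75, 0.75, 0.75, 0.3, 0.3, 0.3, 0.3, 0.3, 0.3]}

```text
time_s: 23.35
position: [0.517, 0.0088, 0.0362]
tcp_rot: [[-1.0, 0.0, 0.001], [0.0, 1.0, 0.0], [-0.001, 0.0, -1.0]]
force: [-0.4, 0.8, 5.5]
opening: 0.418
grasp_force: 29.6
```

tcp_steps:
  moves: {"tx": [0, 0, 0.002, 0.008, 0.0155, 0.023, 0.031, 0.039, 0.0465, 0.053, 0.058, 0.06, 0.06, 0.06, 0.06, 0.06, 0.06], "ty": [0, 0, 0.01, 0.04, 0.08, 0.12, 0.16, 0.2, 0.24, 0.275, 0.3, 0.3096, 0.3096, 0.3096, 0.3096, 0.3096, 0.3096], "tz": [-0.03, -0.07, -0.1, -0.1, -0.1, -0.1, -0.1, -0.1, -0.1, -0.1, -0.1, -0.1, -0.1, -0.065, -0.05, -0.05, -0.05], "rx": [0, 0, 0, 0, 0, 0, 0, 0, 0, 0, 0, 0, 0, 0, 0, 0, 0], "ry": [0, 0, 0, 0, 0, 0, 0, 0, 0, 0, 0, 0, 0, 0, 0, 0, 0], "rz": [0, 0, 0, 0, 0, 0, 0, 0, 0, 0, 0, 0, 0, 0, 0, 0, 0], "aperture": [0.3, 0.3, 0.3, 0.3, 0.3, 0.3, 0.3, 0.3, 0.3, 0.3, 0.3, 0.3, 0.3, 0.3, 0.3, 0.3, 0.3]}

```text
time_s: 25.05
position: [0.457, 0.3171, 0.0855]
tcp_rot: [[-1.0, 0.001, -0.001], [0.001, 1.0, -0.001], [0.001, -0.001, -1.0]]
force: [0.1, 0.4, -0.5]
opening: 0.417
grasp_force: 29.8
```

Run:
```python
from m import *
c=bot.capture("scene"); i=c["color"][100:260,170:400,::-1]; i=cv2.convertScaleAbs(i,alpha=1.4);cv2.imwrite("pics/s4.png",cv2.resize(i,None,fx=3.4,fy=3.4))
```

```text
(no output)
```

View pics/s4.png

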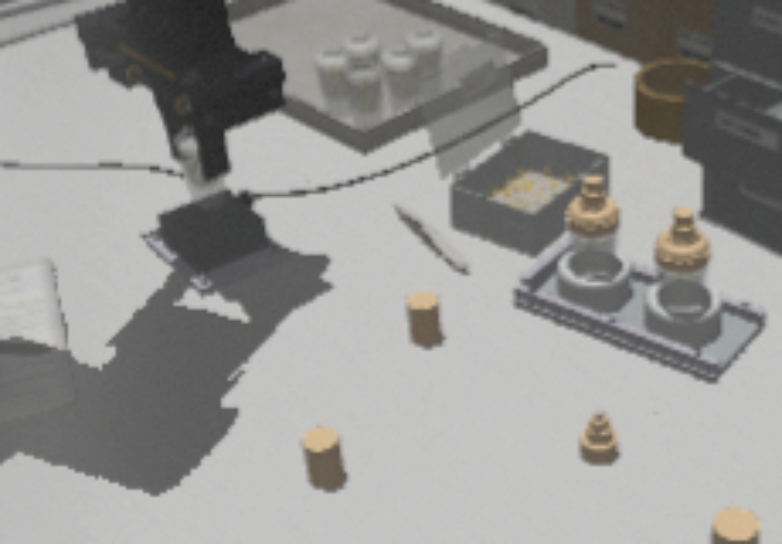

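The picture shows both pump bottles standing upright in their pucks, at about (593,230) and (683,265). The open bottle is upright just above the nest. I'll lower and release it, then retreat and check.

tcp_steps:
  moves: {"tx": [0, 0, 0, 0, 0, 0, 0, 0], "ty": [0, 0, 0, 0, 0, 0, 0, 0], "tz": [0.012, 0.023, 0.031, 0.0355, 0.0355, 0.0355, 0.0355, 0.0355], "rx": [0, 0, 0, 0, 0, 0, 0, 0], "ry": [0, 0, 0, 0, 0, 0, 0, 0], "rz": [0, 0, 0, 0, 0, 0, 0, 0], "aperture": [0.3, 0.3, 0.3, 0.3, 0.3, 0.3, 0.3, 0.3]}

```text
time_s: 25.9
position: [0.4566, 0.3185, 0.05]
tcp_rot: [[-1.0, -0.0, 0.0], [-0.0, 1.0, 0.0], [-0.0, 0.0, -1.0]]
force: [-0.4, 0.5, 0.7]
opening: 0.409
grasp_force: 29.8
```

tcp_steps:
  moves: {"tx": [0, 0, 0, 0, 0, 0, 0, 0, 0, 0, 0, 0, 0, 0, 0, 0], "ty": [0, 0, 0, 0, 0, 0, 0, 0, 0, 0.05, 0.1, 0.15, 0.2, 0.2, 0.2, 0.2], "tz": [0, 0, 0, 0, 0, -0.03, -0.07, -0.11, -0.15, -0.15, -0.15, -0.15, -0.15, -0.15, -0.15, -0.15], "rx": [0, 0, 0, 0, 0, 0, 0, 0, 0, 0, 0, 0, 0, 0, 0, 0], "ry": [0, 0, 0, 0, 0, 0, 0, 0, 0, 0, 0, 0, 0, 0, 0, 0], "rz": [0, 0, 0, 0, 0, 0, 0, 0, 0, 0, 0, 0, 0, 0, 0, 0], "aperture": [0.65, 0.65, 0.65, 0.65, 0.65, 0.65, 0.65, 0.65, 0.65, 0.65, 0.65, 0.65, 0.65, 0.65, 0.65, 0.65]}

```text
time_s: 27.5
position: [0.4561, 0.5171, 0.1995]
tcp_rot: [[-1.0, 0.0, -0.001], [0.0, 1.0, -0.002], [0.001, -0.002, -1.0]]
force: [0.7, -0.8, -0.6]
opening: 0.653
grasp_force: 0.0
```

Run:
```python
from m import *
c=bot.capture("scene"); i=c["color"][130:350,200:490,::-1]; i=cv2.convertScaleAbs(i,alpha=1.4);cv2.imwrite("pics/s5.png",cv2.resize(i,None,fx=2.7,fy=2.7))
c=bot.capture("top"); i=c["color"][160:270,190:450,::-1]; i=cv2.convertScaleAbs(i,alpha=1.5);cv2.imwrite("pics/t5.png",cv2.resize(i,None,fx=3,fy=3))
# expected pixels (top crop) of bottle tops and pocket centres if standing right
L=dict(open=(.456,.3186,.086),pL=(.6315,.0359,.115),pR=(.647,-.0435,.115),cn=(.4257,-.2747,.117),cf=(.4655,-.39,.117),mid=(.4456,-.3323,.117))
for k,X in L.items(): print(k,np.round((proj("top",[X])[0]-[190,160])*3),np.round((proj("scene",[X])[0]-[200,130])*2.7))
```

```text
open [ 51. 231.] [77. 49.]
pL [321.  58.] [389.  59.]
pR [398.  43.] [463.  83.]
cn [627. 255.] [506. 334.]
cf [736. 214.] [695. 398.]
mid [682. 234.] [597. 365.]
```

View pics/s5.png

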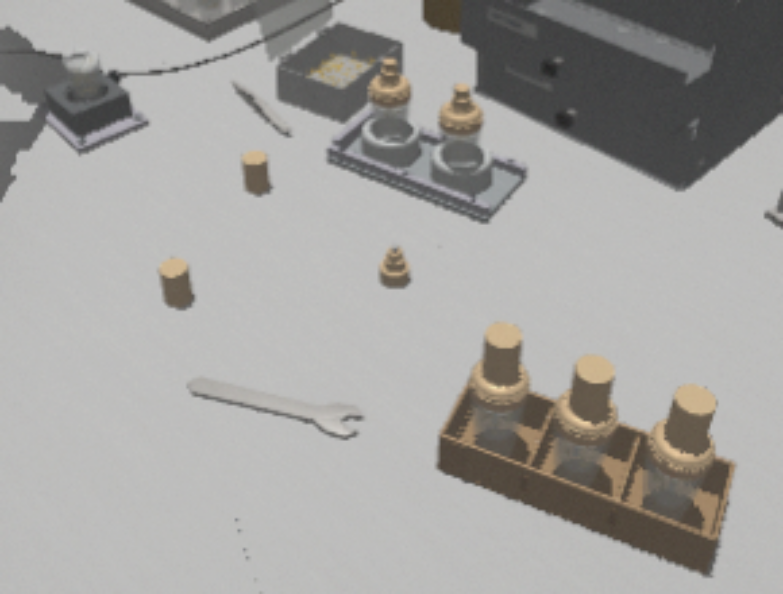

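View pics/t5.png

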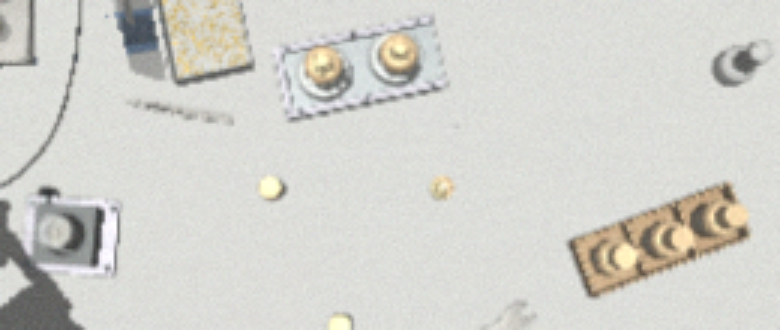

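Both views show all six bottles upright. The tops fall within about 2 px of where they were predicted, apart from the open bottle's neck in the scene view. That one is off by about 5 px, the same reading bias it showed before it was moved. The gripper is clear, so I'll hand in.

```bash
python3 -c "
from rig import bot
print(bot.hand_in())"
```

```text
the job is handed in; nothing more can be done
None
```

I handed the job in at about 28 s with all five bottles in place: the open one in the nest, the two pump bottles in the pucks and the two capped ones in the end cells. The final pictures show all of them, and the packed bottle in its cell, upright; the hand-in gave no verdict.

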